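Lacquered ball against the sample

ROBOT

A 6-joint arm with a two-finger parallel gripper is mounted at the origin on the work surface. World frame = base frame: x ahead of the robot, y to its left, z up, the work surface at z = 0. Lengths are in m, angles in rad, forces in N, time in s.
With the tool pointing down it reaches from about 0.3 to 0.775 m from the base axis. Payload 14.6 kg.
Tool frame: the origin (TCP) lies on the centre line of the jaws, within the pads' length; the fingertips stand 17 mm ahead of it and the grasp point (between the pads) lies 2 mm behind it; z points along the fingers, x is the direction in which the jaws open and shut, and the axes are right-handed (so a half turn about z gives the same grasp; the last joint's range is limited). The gripper opens to 85 mm and grips with 20 to 120 N. Pads are 22 mm wide; open, the fingers measure 114 mm over their backs; the gripper's body (76 mm by 85 mm) begins 54 mm behind the grasp point. The pads swing forward as they close: fully open they stand 13 mm farther back than shut.
Start: joints at [1.282, 0.3, 1.521, -0, 1.321, -0.067], TCP at [0.121, 0.537, 0.218] pointing down, gripper open.
Joint ranges: [-3.03, 3.03], [-0.79, 2.21], [0.23, 2.52], [-1.04, 4.18], [0, 3.07], [-2.55, 2.55]. Speed limits (rad/s): [2.22, 2.22, 2.57, 3.14, 3.14, 3.14].

INTERFACE

Orientations are given as a 3x3 rotation matrix whose columns are the frame's x, y, z axes.
In Python, from rig import move_pose, move_straight, move_joints, open_jaws, grab, hold, ik, grab_frame, camera_model, MotionError, close_job, read_time_s, read_q, read_joint_velocities, read_joint_efforts, read_position, read_tcp_rot, read_ft_force, read_torque, read_finger_gap gives the robot as it stands. Calls block until the motion is done:
- move_pose(position, orientation): joint-space move of the TCP to a pose.
- move_straight(position, rot=None, feed=0.15): straight line of the TCP; rot=None keeps the orientation; feed is the mean speed in m/s.
- move_joints(angles): joint-space move.
- open_jaws() and grab(): open the fingers fully, or close them until they stop; the grip force is fixed at half the most.
- hold(seconds).
- ik(position, orientation): joint angles nearest the present ones, or None.
- grab_frame(name): name is "scene" or "side" or "wrist"; returns the picture (480x640x3 uint8, red, green, blue); there is no depth.
- camera_model(name): a dict with "intrinsics" (3x3 intrinsics, pixels), "xyz" and "orientation" of the camera in the world; the wrist camera has in their place "hand_eye" (4x4, takes a point from camera to tool coordinates, whose origin is the TCP and whose axes are the tool frame's). Camera axes: x right, y up, looking along -z (the intrinsics and any distortion apply to the point x, -y, -z); pixel columns grow to the right and rows downward; lengths in m; the calibration is good to about 2 mm. A picture is of the moment at which its call begins: read the wrist's pose just before it. camera_model takes no time and is no camera call.
A pose or a line that the arm cannot do raises MotionError and nothing moves.
- close_job(): hands the job in, once; it reports no verdict.
Readings, each from a call of its own:
- read_time_s(): time.
- read_q(): joint angles.
- read_joint_velocities(): joint speeds.
- read_joint_efforts(): joint torques, N m.
- read_position(): TCP position.
- read_tcp_rot(): TCP orientation.
- read_ft_force(): force on the tool from outside, world axes, zero at the start.
- read_torque(): the same for the moment, N m.
- read_finger_gap(): finger opening in m.
Only numpy, scipy, OpenCV 4.12 (cv2) and the standard library are available. Lean on these libraries where they do the work, as an engineer would, in place of code of your own. Each camera call takes 0.05 s, during which the arm holds its last target.

TASK

To compare finishes, first press the raised end of the sample block down until it sits flat and flush in its holder. Then lift the dish by its handle with the freshly lacquered ball loose in its middle, turn it a quarter turn from how it stood (either way), and finish still holding it level, at least 10 cm above the bench and close beside the sample (ball within 20 cm of the sample's middle, not over it). Keep the ball centred and untouched, never tip the dish, and leave everything else in its place.

Things in the scene. Friction and masses are not known exactly. Their poses are not given: they have to be found in the camera images.
- holder: Sample holder, fixed: plywood block 152 (x) by 100 (y) by 24 mm; origin at the centre of its underside, z up. In its top a centred pocket 92 by 62 mm, 12 mm deep. Two brass spring catches stand 4 mm out of the pocket's -x wall, under the sample's raised end; about 5 N there (10 N at the sample's middle) snaps it past them, then it sinks freely 9 mm to the pocket floor and stays.
- tile_center (a point): Centre of the sample block, a loose lacquered wooden block 90 (x) by 60 (y) by 12 mm thick, lying in the holder's pocket; its axes run along the holder's. At the start its -x end rests on the two spring catches about 11 mm too high (tilted about 7 degrees). Seated, its top is flush with the holder's top, 24 mm above the bench, and this point 18 mm above the bench.
- stand: Drying stand, fixed: square plywood board 150 by 150 by 18 mm with four black plastic points 32 mm tall on it, 64 mm apart; the dish stands on their tips, 50 mm above the bench. Origin at the centre of the underside, z up; its -x axis points the way the dish's handle points at the start (within 2 degrees).
- dish_mid (a point): Middle of the turned wooden dish: the point where the ball's centre lies when the ball rests in the middle, 26 mm above the dish's underside. Dish: 144 mm across, 22 mm tall, hollow on top (flat middle 20 mm across, then a slope of 10 and 18 degrees up to the rim), about 140 g with its handle. z is up, -x points along the handle.
- dish_handle (a point): Centre of the dish's handle, the place to grip: a straight wooden bar, 84 mm long along the dish's x, 20 mm wide (y) and 22 mm tall, level, 66 to 150 mm from the dish's middle on its -x side. This point is 108 mm from the middle and 13 mm above the dish's underside, 63 mm above the bench at the start. A firm grip (about 60 N) keeps the dish from drooping.
- ball_center (a point): Centre of the lacquered wooden ball, 40 mm across, 24 g, loose in the dish. It rolls off the middle if the dish is tipped or jerked.
- tin: Bystander: closed lacquer tin, 86 mm across and 95 mm tall, origin under its middle.
- brush: Bystander: brush 200 mm long lying flat, origin under its middle.
- sandblock: Bystander: cork sanding block 105 by 55 by 30 mm, origin under its middle.
- tape: Bystander: tape measure 62 by 36 by 59 mm tall, origin under its middle.
- pencil: Bystander: flat carpenter's pencil, 150 mm body (x) by 14 by 8 mm and a 20 mm point, lying near the holder; origin under its middle.
- blank: Bystander: bare turned plate without a handle, 136 mm across, 24 mm tall, origin under its middle.
- knob: Bystander: bare wooden drawer knob with a neck, 40 mm across and 58 mm tall, standing; origin under its middle.
Things that resemble listed ones, but are neither listed nor needed, are in the scene too. Of the things that look like the part that bears tile_center, the smaller one is meant. What is shaped like the part that bears ball_center but purple is not meant.

How it is judged:
On the way, in this order (a step that is already met when the one before it is completed fails the run):
1. the sample block sits flat and flush in its holder (z of tile_center in the frame of holder below 0.0195 m and angle between tile_center's own z axis and vertical below 0.03 rad and horizontal distance between tile_center and holder below 0.006 m), for 0.2 s.
2. the dish is lifted clear of its stand in the gripper, the ball in its middle (height (world z) of dish_mid above 0.12 m and contact force between dish and the fingers above 1 N and contact force between dish and stand below 0.05 N and distance between ball_center and dish_mid below 0.016 m), for 0.2 s.
At the end, for the whole second after the job is handed in: Sample seated flush (centre under 19.5 mm, tilt under 0.03 rad). Dish held still by the gripper alone, middle over 0.12 m up, level to 0.09 rad, a quarter turn (+-0.2 rad) from the stand, 0.05-0.20 m beside the sample centre; ball at rest within 16 mm of the middle (all of step 1 and all of step 2 and angle between dish_mid's own z axis and vertical below 0.09 rad and angle between the x axis of dish_mid and the y axis of stand, either way round below 0.2 rad and horizontal distance between dish_mid and tile_center between 0.05 and 0.2 m and linear speed of dish below 0.02 m/s and angular speed of dish below 0.15 rad/s and linear speed of ball below 0.03 m/s); the arm keeps its last pose, push and grip.
It fails at once if the ball leaves the middle of the dish (more than 30 mm off) (distance between ball_center and dish_mid above 0.03 m).
It fails at once if the dish is tipped by more than 0.3 rad (angle between dish_mid's own z axis and vertical above 0.3 rad).
It fails at once if the robot touches the fresh lacquer of the ball (contact force between ball and the fingers above 0.2 N or contact force between ball and the arm above 0.2 N).
It fails at once if a bystander is moved by more than 30 mm (distance of any of tin, brush, sandblock, tape, pencil, blank, knob from where it was at the start of the episode above 0.03 m).
It also fails if it takes over 58 s, if anything falls off the work surface, if the arm or the gripper's body presses on something with over 40 N, if the wrist force passes 120 N, or if a joint passes its speed limit or range.

## Working session

There is one attempt and no reset: what is moved stays moved. The work goes in short steps, each a Python script; the robot and the scene stay as the last script left them, time stands still between calls to the robot, and variables do not carry over. Pictures are saved under pics/ and viewed, and the job is handed in when it is done.

```bash
ls; mkdir -p pics; python3 - <<'E'
from rig import *
import cv2,numpy as np
print(read_time_s(),read_position(),read_ft_force(),read_finger_gap())
print(read_tcp_rot())
for n in ["scene","side","wrist"]:
    print(n,camera_model(n))
    cv2.imwrite(f"pics/{n}0.png",grab_frame(n)[:,:,::-1])
E
```

```text
pics
0.0 [0.12092558 0.53626429 0.21698988] [ 0.65002778  0.5100286  -0.29230671] 0.08527826186886023
[[ 2.19978790e-01  9.75504590e-01 -3.57356160e-04]
 [ 9.75503887e-01 -2.19979062e-01 -1.17445384e-03]
 [-1.22429599e-03 -9.02473871e-05 -9.99999246e-01]]
scene {'intrinsics': array([[530.96775733,   0.        , 322.21836957],
       [  0.        , 530.96775733, 241.11822472],
       [  0.        ,   0.        ,   1.        ]]), 'xyz': array([ 1.5177134 , -0.06601628,  0.69016269]), 'orientation': array([[ 0.05899133, -0.51914537,  0.8526477 ],
       [ 0.99814707,  0.01791348, -0.05815101],
       [ 0.01491494,  0.85449821,  0.51924017]])}
side {'intrinsics': array([[477.45411541,   0.        , 312.94279899],
       [  0.        , 477.45411541, 242.14257422],
       [  0.        ,   0.        ,   1.        ]]), 'xyz': array([ 0.16094608, -0.78251724,  0.78395678]), 'orientation': array([[ 0.90421405,  0.28284141, -0.3199964 ],
       [-0.426982  ,  0.5826811 , -0.69149773],
       [-0.00912834,  0.76189466,  0.64763663]])}
wrist {'intrinsics': array([[368.03055506,   0.        , 317.85145205],
       [  0.        , 368.03055506, 239.79827674],
       [  0.        ,   0.        ,   1.        ]]), 'hand_eye': array([[ 9.99999969e-01, -2.36331937e-04,  8.10095078e-05,
         5.89518776e-04],
       [-2.04501794e-04, -9.60593546e-01, -2.77956826e-01,
        -7.02168491e-02],
       [ 1.43507285e-04,  2.77956801e-01, -9.60593565e-01,
        -1.56835107e-01],
       [ 0.00000000e+00,  0.00000000e+00,  0.00000000e+00,
         1.00000000e+00]])}
```

View pics/scene0.png

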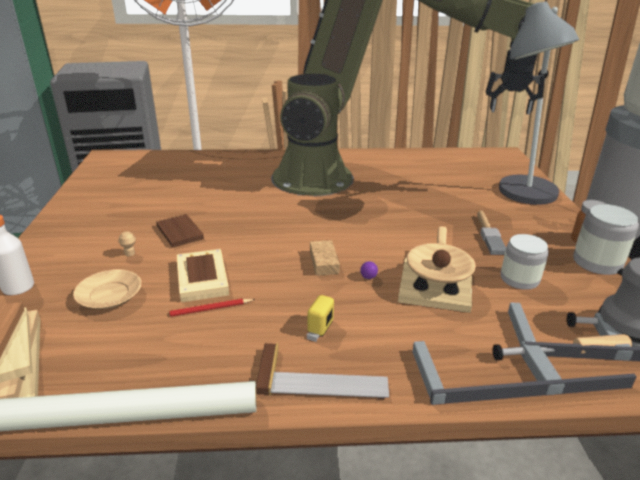

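View pics/side0.png

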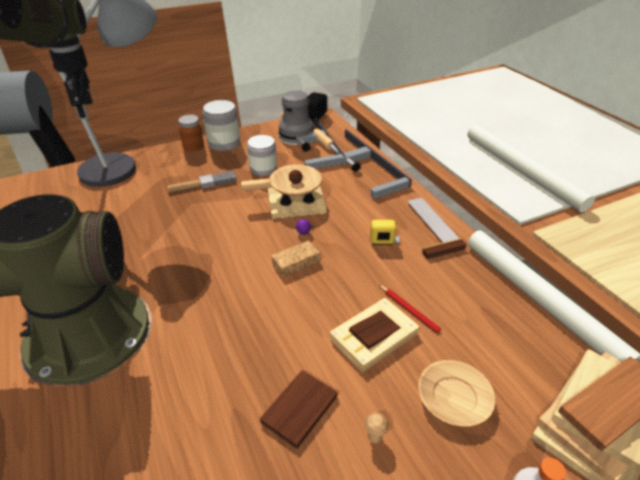

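View pics/wrist0.png

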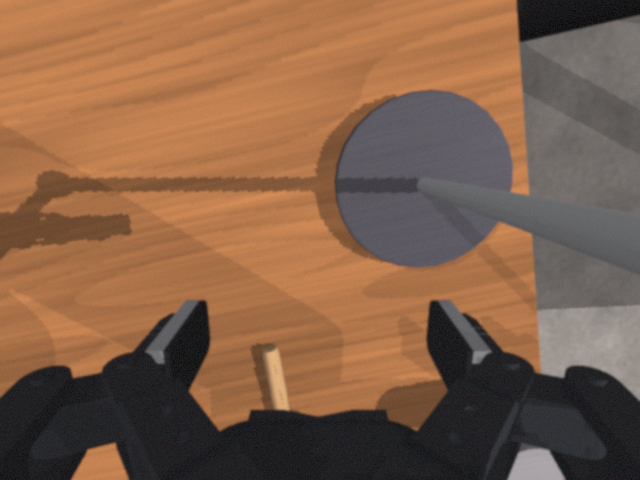

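The scene view shows the dish with the ball at about (441,260), its handle pointing at the robot with its end at (442,232). The holder with the tile is at (203,275), and the larger dark block at (180,230) is the decoy. The pencil is at (210,306), the blank at (108,290), the knob at (127,243) and the brush at (490,235). The lamp stands near the arm.

```bash
cat > h.py <<'E'
import numpy as np, cv2
from rig import *
def cam(n,pose=None):
    m=camera_model(n); K=m["intrinsics"]
    if n=="wrist":
        p,R=pose; H=m["hand_eye"]; return K,R@H[:3,3]+p,R@H[:3,:3]
    return K,m["xyz"],m["orientation"]
def ray(c,uv):
    K,o,R=c; d=np.linalg.inv(K)@np.array([uv[0],uv[1],1.]); d=R@np.array([d[0],-d[1],-d[2]]); return o,d/np.linalg.norm(d)
def onz(c,uv,z):
    o,d=ray(c,uv); return o+d*(z-o[2])/d[2]
def proj(c,X):
    K,o,R=c; p=(np.atleast_2d(X)-o)@R; p=p*[1,-1,-1]; q=p@K.T; return q[:,:2]/q[:,2:]
def tri(obs):
    A=np.zeros((3,3));b=np.zeros(3);L=[]
    for c,uv in obs:
        o,d=ray(c,uv);P=np.eye(3)-np.outer(d,d);A+=P;b+=P@o;L.append((o,d))
    X=np.linalg.solve(A,b)
    return X,[np.linalg.norm((np.eye(3)-np.outer(d,d))@(X-o)) for o,d in L]
def snap(name,fn):
    pose=(read_position(),read_tcp_rot()); f=grab_frame(name); cv2.imwrite(fn,f[:,:,::-1]); np.savez(fn[:-4],p=pose[0],R=pose[1]); return cam(name,pose),f
def load(fn):
    z=np.load(fn[:-4]+".npz"); return cam("wrist",(z["p"],z["R"]))
E
python3 - <<'E'
from h import *
s=cam("scene");d=cam("side")
np.set_printoptions(precision=3,suppress=True)
print("ball",tri([(s,(441,259)),(d,(296,177))]))
print("handle end",tri([(s,(442,230)),(d,(243,184))]))
print("tile",tri([(s,(202,267)),(d,(376,328))]))
for n,uv in dict(tin=(524,278),brush=(490,235),sand=(325,270),tape=(319,330),pencil=(210,308),blank=(108,297),knob=(128,254),purple=(369,277),lamp=(528,190),holder=(203,275),bigtile=(180,230)).items(): print(n,onz(s,uv,0)[:2])
for n,b in (("scene",(150,210,290,340)),("side",(300,280,450,400))):
    im=cv2.imread(f"pics/{n}0.png"); cv2.imwrite(f"pics/{n}0t.png",cv2.resize(im[b[1]:b[3],b[0]:b[2]],None,fx=5,fy=5,interpolation=cv2.INTER_CUBIC))
for n,b in (("scene",(380,210,520,320)),("side",(230,150,350,240))):
    im=cv2.imread(f"pics/{n}0.png"); cv2.imwrite(f"pics/{n}0d.png",cv2.resize(im[b[1]:b[3],b[0]:b[2]],None,fx=5,fy=5,interpolation=cv2.INTER_CUBIC))
E
```

```text
ball (array([0.589, 0.25 , 0.073]), [np.float64(0.002134862807157071), np.float64(0.002134862807157216)])
handle end (array([0.45 , 0.29 , 0.064]), [np.float64(0.00017325614955524747), np.float64(0.0001732561495552142)])
tile (array([ 0.534, -0.267,  0.027]), [np.float64(0.004228818121850475), np.float64(0.004228818121850345)])
tin [0.561 0.459]
brush [0.369 0.445]
sand [0.512 0.01 ]
tape [ 0.719 -0.015]
pencil [ 0.642 -0.236]
blank [ 0.596 -0.455]
knob [ 0.427 -0.455]
purple [0.544 0.108]
lamp [0.11  0.649]
holder [ 0.522 -0.266]
bigtile [ 0.317 -0.351]
```

View pics/scene0t.png

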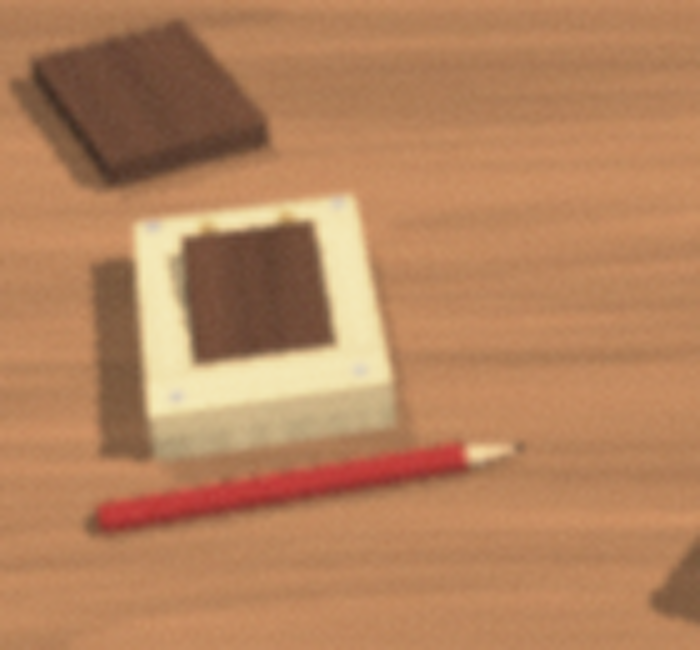

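View pics/side0t.png

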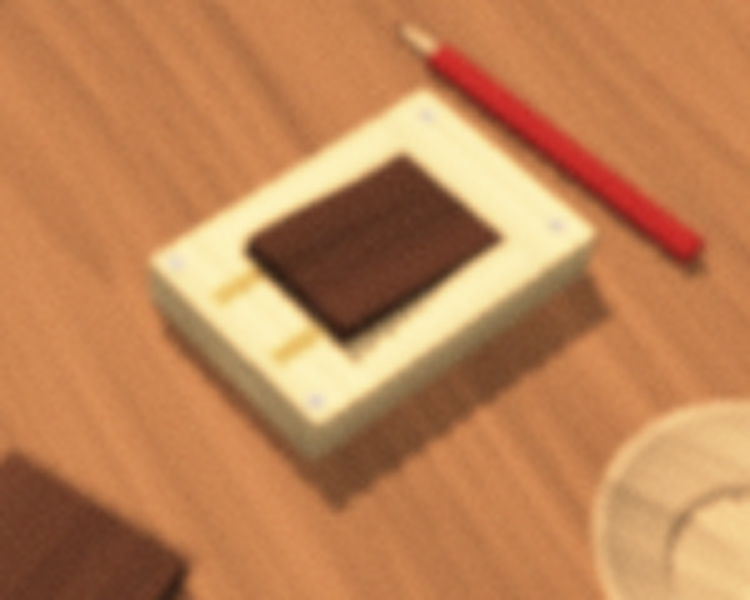

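View pics/scene0d.png

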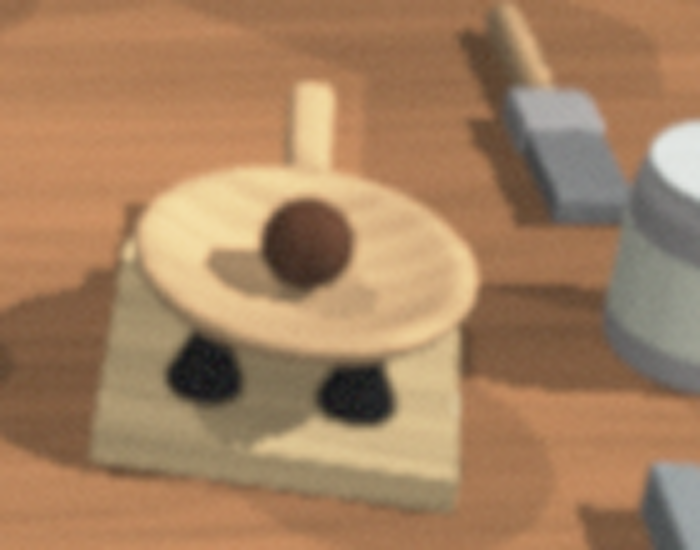

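View pics/side0d.png

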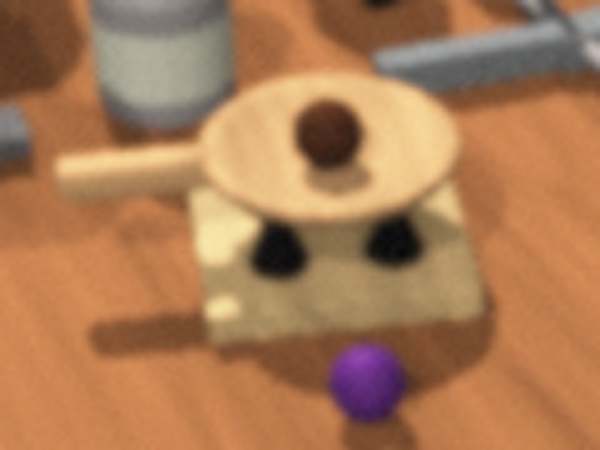

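The brass catches are at the holder's robot-side end, where a dark gap shows the raised end, so holder +x points away from the robot. Next I'll take two close wrist views of the holder.

```bash
python3 - <<'E'
from h import *
np.set_printoptions(precision=4,suppress=True)
s=cam("scene")
pts=np.array([(137,223),(352,195),(392,383),(152,413)])/5+[150,210]
C=np.array([onz(s,p,.024) for p in pts]); print(C)
c=C.mean(0); ax=(C[2]+C[3]-C[0]-C[1]); print(c,np.degrees(np.arctan2(ax[1],ax[0])),np.linalg.norm(C[2]-C[1]),np.linalg.norm(C[1]-C[0]))
print(read_time_s())
def yawR(t): # tool x at yaw t, z down
    return np.array([[np.cos(t),np.sin(t),0],[np.sin(t),-np.cos(t),0],[0,0,-1.]])
for t in np.radians([0,90,180,-90,10,-170]):
    print(np.degrees(t),ik([.5,-.26,.25],yawR(t)))
E
```

```text
[[ 0.472  -0.3283  0.024 ]
 [ 0.4511 -0.2323  0.024 ]
 [ 0.6013 -0.2001  0.024 ]
 [ 0.6185 -0.297   0.024 ]]
[ 0.5357 -0.2644  0.024 ] 12.073020783804074 0.15363252825860185 0.09815706571077681
0.15
0.0 [-0.5445  0.3077  1.4352 -0.      1.3986 -0.5445]
90.0 [-0.5445  0.3077  1.4352 -0.      1.3986 -2.1153]
180.0 None
-90.0 [-0.5445  0.3077  1.4352 -0.      1.3986  1.0263]
10.0 [-0.5445  0.3077  1.4352 -0.      1.3986 -0.719 ]
-170.0 [-0.5445  0.3077  1.4352 -0.      1.3986  2.4226]
```

```bash
cat >> h.py <<'E'
np.set_printoptions(precision=4,suppress=True)
def yawR(t):
    return np.array([[np.cos(t),np.sin(t),0],[np.sin(t),-np.cos(t),0],[0,0,-1.]])
E
python3 - <<'E'
from h import *
R=yawR(np.radians(-78))
move_pose([.52,-.23,.22],R); hold(.2); snap("wrist","pics/w1.png")
move_pose([.52,-.31,.22],R); hold(.2); snap("wrist","pics/w2.png")
print(read_time_s(),read_position())
E
```

```text
4.1 [ 0.5203 -0.3092  0.2203]
```

View pics/w1.png

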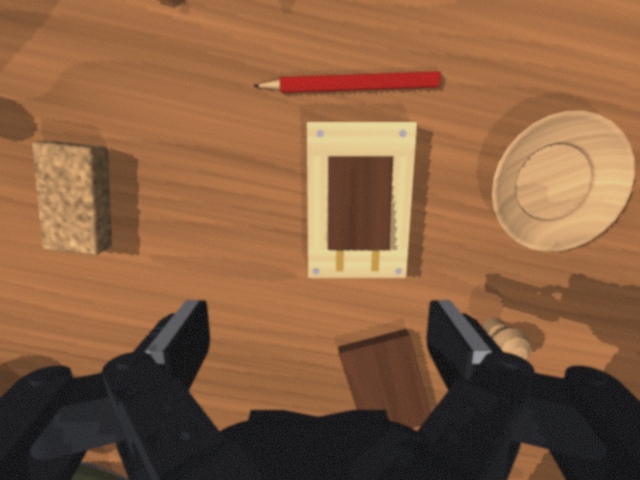

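View pics/w2.png

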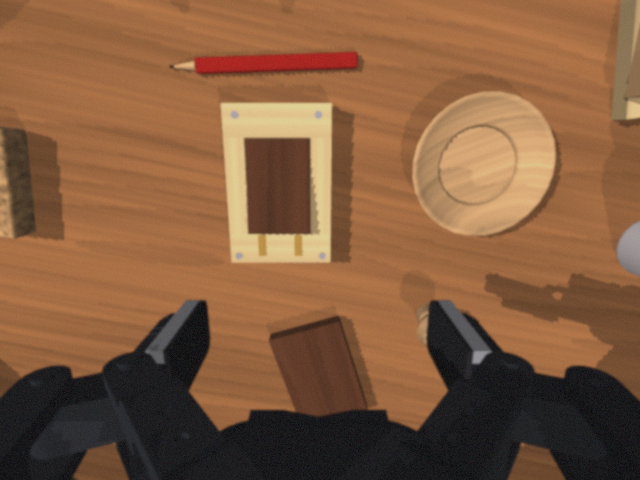

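In both views the holder stands upright in the picture, with the brass catches at its bottom (robot-side) end. The screw corners in w1 are (320,133), (403,133), (398,270), (316,271). The tile corners in w1 are (328,156) to (391,250). I'll triangulate them.

```bash
python3 - <<'E'
from h import *
a=load("pics/w1.png");b=load("pics/w2.png")
S1=[(320,133),(403,133),(398,270),(316,271)];S2=[(235,115),(318,115),(322,255),(239,256)]
T1=[(328,156),(393,156),(391,250),(328,250)];T2=[(245,139),(310,138),(311,234),(248,234)]
H1=[(307,122),(417,122),(408,278),(308,278)];H2=[(221,103),(332,103),(331,262),(231,262)]
for n,P,Q in(("screw",S1,S2),("tile",T1,T2),("holder",H1,H2)):
    X=np.array([tri([(a,p),(b,q)])[0] for p,q in zip(P,Q)]); print(n);print(X)
    ax=X[0]+X[1]-X[2]-X[3]; print(X.mean(0),np.degrees(np.arctan2(ax[1],ax[0])),np.linalg.norm(ax)/2,np.linalg.norm(X[0]-X[1]))
E
```

```text
screw
[[ 0.5901 -0.2164  0.0216]
 [ 0.6059 -0.2907  0.0257]
 [ 0.4752 -0.3228  0.0235]
 [ 0.4568 -0.2409  0.0239]]
[ 0.532  -0.2677  0.0237] 12.094279644389331 0.13494638856952015 0.076124803077216
tile
[[ 0.571  -0.2282  0.0194]
 [ 0.5843 -0.2877  0.0234]
 [ 0.4976 -0.307   0.0352]
 [ 0.4839 -0.2473  0.032 ]]
[ 0.5342 -0.2675  0.0275] 12.416945330197477 0.08984227923800202 0.06107505401443463
holder
[[ 0.5973 -0.2027  0.0225]
 [ 0.6182 -0.3009  0.0243]
 [ 0.4721 -0.3325  0.0314]
 [ 0.4491 -0.2343  0.0263]]
[ 0.5342 -0.2676  0.0261] 12.105280719816928 0.15065216305049 0.1004578283823815
```

```bash
python3 - <<'E'
from h import *
R=yawR(np.radians(-77.9)); u=np.array([np.cos(.211),np.sin(.211)])
p=np.array([.534,-.2675])-.025*u
grab(); print("gap",read_finger_gap())
move_pose([*p,.10],R)
move_straight([*p,.056],feed=.08); hold(.1); f0=read_ft_force(); print(f0)
for z in np.arange(.053,.036,-.0015):
    move_straight([*p,z],feed=.03); hold(.1)
    f=read_ft_force(); pos=read_position(); print(round(z,4),pos[2],f-f0)
    if (f-f0)[2]>15: break
print(read_time_s())
E
```

```text
gap 8.403123906294778e-05
[-0.3263 -0.7024 -0.1876]
0.053 0.05308111544507139 [0.5594 1.3661 0.3207]
0.0515 0.05149280534618298 [0.9109 1.5867 0.3129]
0.05 0.04998149678307727 [ 0.4973  1.7614 -0.2045]
0.0485 0.04849792132295235 [-0.2665  0.6405  0.1759]
0.047 0.04698127945579387 [0.441  0.4232 0.6937]
0.0455 0.0454890566622004 [ 0.4224  0.8086 -0.3471]
0.044 0.043971448577598805 [-0.1042  1.4674 -0.1964]
0.0425 0.04252184316379897 [0.5641 0.0016 0.676 ]
0.041 0.0409960929459366 [ 1.5459  0.2826 -0.814 ]
0.0395 0.03949579016088306 [0.5211 0.5831 0.3231]
0.038 0.03797653894847977 [-0.1951  1.0729 -0.5215]
0.0365 0.03646005813300971 [ 0.2235  0.6823 -0.6148]
10.4333
```

```bash
python3 - <<'E'
from h import *
for n,b in (("scene",(150,170,290,320)),("side",(300,250,450,380))):
    im=grab_frame(n)[:,:,::-1]; cv2.imwrite(f"pics/{n}1.png",im); cv2.imwrite(f"pics/{n}1t.png",cv2.resize(im[b[1]:b[3],b[0]:b[2]],None,fx=4,fy=4,interpolation=cv2.INTER_CUBIC))
snap("wrist","pics/w3.png")
E
```

```text
(no output)
```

View pics/scene1t.png

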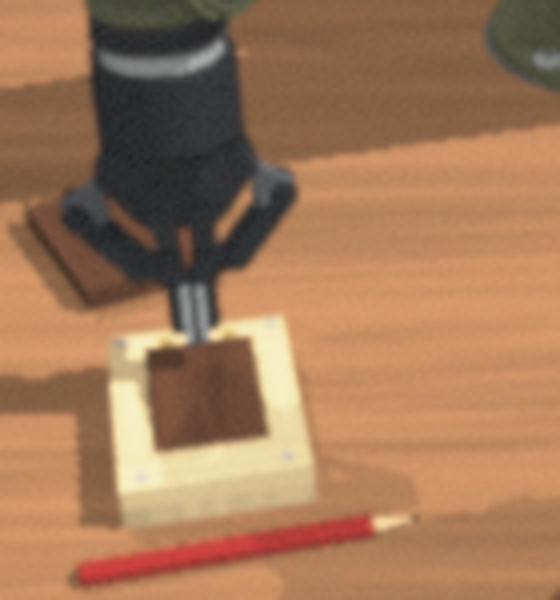

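View pics/side1t.png

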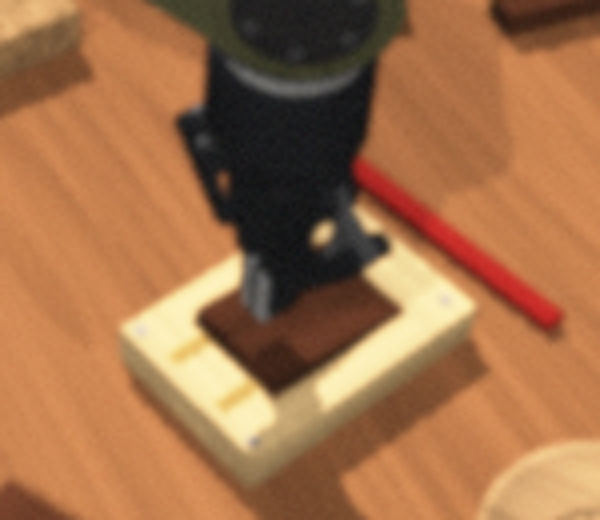

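View pics/w3.png

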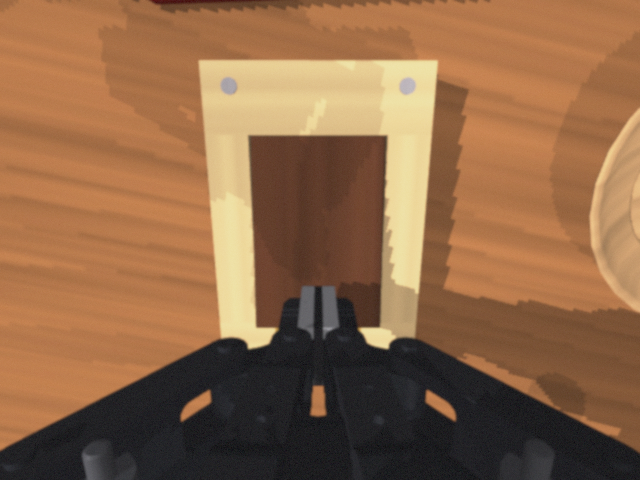

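```bash
python3 - <<'E'
from h import *
s=cam("scene");d=cam("side")
print(tri([(s,(199.3,254.5)),(d,(365.5,329.5))]), read_position(), read_ft_force(), read_finger_gap())
p=read_position()
for z in (.02,.03,.04,.05): print(z,proj(s,[p[0],p[1],z]),proj(d,[p[0],p[1],z]))
print(read_torque(), read_joint_efforts())
E
```

```text
(array([ 0.506 , -0.274 ,  0.0432]), [np.float64(0.002651924289489965), np.float64(0.0026519242894899363)]) [ 0.5096 -0.2727  0.0365] [ 1.0623 -0.1467  0.3932] -0.0003073711297976636
0.02 [[199.7288 264.6494]] [[364.9971 334.9644]]
0.03 [[199.261  260.9405]] [[365.3053 331.7759]]
0.04 [[198.7891 257.199 ]] [[365.6178 328.5438]]
0.05 [[198.3131 253.4247]] [[365.9345 325.2672]]
[-0.0204  0.0269 -0.0083] [  0.002  -62.801  -29.7807   0.0001   0.0007   0.0001]
```

The images put the fingertips near z = 0.04 m and there is still no force, so the tip offset differs from the text. I'll keep going down with the force check.

```bash
python3 - <<'E'
from h import *
p=read_position(); z=p[2]; f0=np.mean([read_ft_force() for _ in range(1)],axis=0)
while z>.012:
    z-=.0015
    move_straight([p[0],p[1],z],feed=.03); hold(.05)
    f=read_ft_force(); print(round(z,4),read_position()[2],f)
    if abs(f[2])>4: break
print(read_time_s())
E
```

```text
0.035 0.034957551532116805 [0.0822 0.0153 0.3444]
0.0335 0.033459187888098776 [ 0.5088 -0.0195  0.6443]
0.032 0.03200861271888231 [0.2084 0.0449 0.6372]
0.0305 0.03047209314393129 [-0.5932 -0.2351  0.5211]
0.029 0.029004859107477805 [-0.8855 -0.5864  0.6853]
0.0275 0.027508920659261943 [-0.1712 -0.2172  0.1227]
0.026 0.0259991585004025 [-0.3647 -0.0796 -0.1198]
0.0245 0.024486849707742675 [-0.8739  0.3763 -0.2849]
0.023 0.023009836612678157 [-0.5216  1.1941  0.5482]
0.0215 0.0214839618439052 [0.2301 0.3309 0.4512]
0.02 0.020018386033354783 [ 0.3104 -0.7813  0.376 ]
0.0185 0.01859862304853859 [-0.1572 -0.497   1.7392]
0.017 0.01682070907809951 [ 0.4729  0.6313 -0.2504]
0.0155 0.015408059570477334 [-0.0682 -0.5071 -0.0038]
0.014 0.013964467071407013 [-0.1993 -0.1327 -0.0505]
0.0125 0.012460245240297319 [ 0.8499 -0.3407  0.3535]
0.011 0.011013396164147052 [0.2484 0.5721 0.0427]
15.6833
```

```bash
python3 - <<'E'
from h import *
for n,b in (("scene",(150,170,290,320)),("side",(300,250,450,380))):
    im=grab_frame(n)[:,:,::-1]; cv2.imwrite(f"pics/{n}2.png",im); cv2.imwrite(f"pics/{n}2t.png",cv2.resize(im[b[1]:b[3],b[0]:b[2]],None,fx=4,fy=4,interpolation=cv2.INTER_CUBIC))
snap("wrist","pics/w4.png")
E
```

```text
(no output)
```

View pics/scene2t.png

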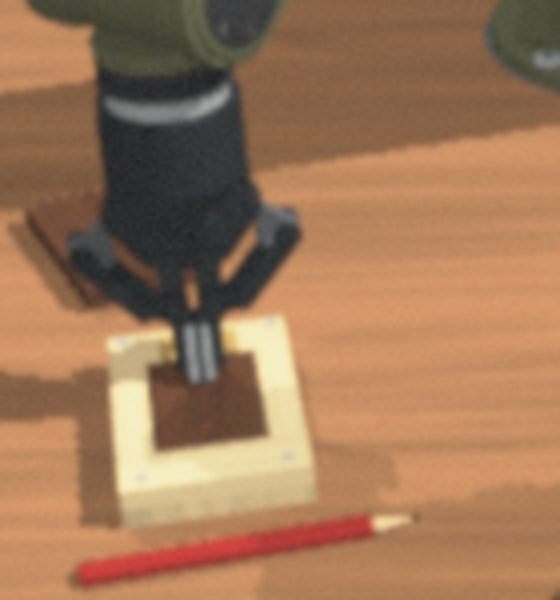

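View pics/side2t.png

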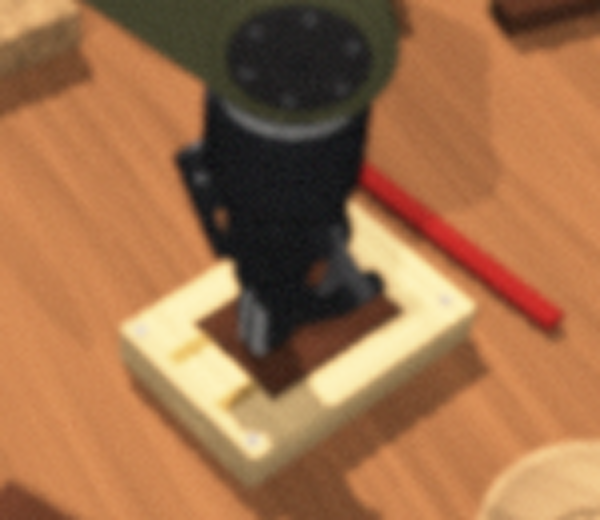

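View pics/w4.png

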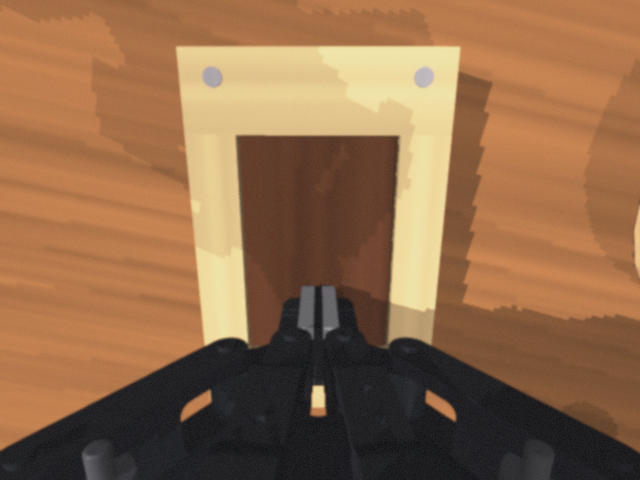

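The tile now looks flush: the dark gap at the catch end is gone. The tips meet it well before the text's offset would put them there. I'll measure where the tips really are, by contact with the seated tile and from the wrist picture.

```bash
python3 - <<'E'
from h import *
H=camera_model("wrist")["hand_eye"];K=camera_model("wrist")["intrinsics"]
c=(K,H[:3,3],H[:3,:3])
for z in (-.04,-.03,-.02,-.012,0,.017): print(z,proj(c,[0,-.011,z])[0],proj(c,[0,0,z])[0],proj(c,[0,.011,z])[0])
p=read_position(); z=p[2]
while z>.003:
    z-=.0007
    move_straight([p[0],p[1],z],feed=.03); hold(.05)
    f=read_ft_force(); print(round(z,4),read_position()[2],f)
    if abs(f[2])>5: break
print(read_time_s(),read_q())
E
```

```text
-0.04 [318.9686 311.6808] [318.9365 339.5119] [318.9059 366.086 ]
-0.03 [318.8817 299.3287] [318.8536 325.536 ] [318.8267 350.6383]
-0.02 [318.806  288.5797] [318.7812 313.3374] [318.7575 337.1163]
-0.012 [318.7522 280.9354] [318.7296 304.6414] [318.708  327.4546]
0 [318.6807 270.7862] [318.661 293.069] [318.642  314.5685]
0.017 [318.5948 258.5901] [318.5782 279.1221] [318.5622 298.9945]
0.0104 0.010429417320055978 [ 0.3927 -0.5243  1.4329]
0.0097 0.010377956109117611 [-4.8916  1.7172  8.79  ]
16.4333 [-0.5548  0.6088  1.6028 -0.0001  0.9296  0.8048]
```

Contact comes at TCP z = 0.0104 on the 24 mm top. So the tips are about 13.6 mm behind the TCP, not 17 mm ahead, and the grasp point should be about 32 mm behind it. The wrist picture agrees. Next: back off, check the tile, then go and look at the dish.

```bash
python3 - <<'E'
from h import *
p=read_position()
move_straight([p[0],p[1],.14],feed=.15); hold(.1); snap("wrist","pics/w5.png")
move_pose([.50,.30-.03,.20],yawR(np.radians(74))); open_jaws();hold(.2); snap("wrist","pics/d1.png")
move_straight([.43,.28,.20],feed=.12);hold(.2);snap("wrist","pics/d2.png")
print(read_time_s())
E
```

```text
21.5917
```

View pics/w5.png

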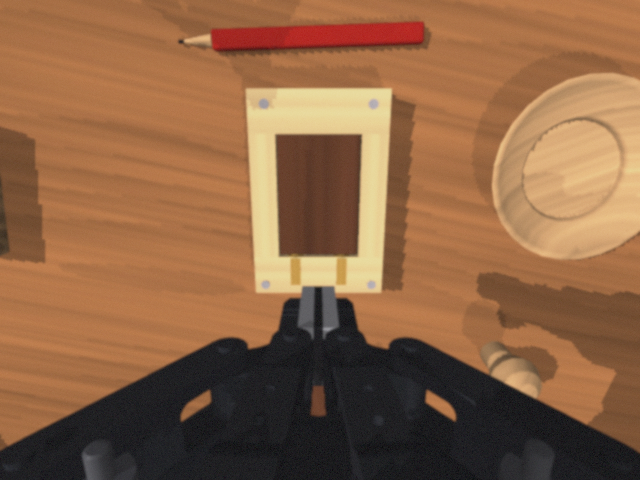

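View pics/d1.png

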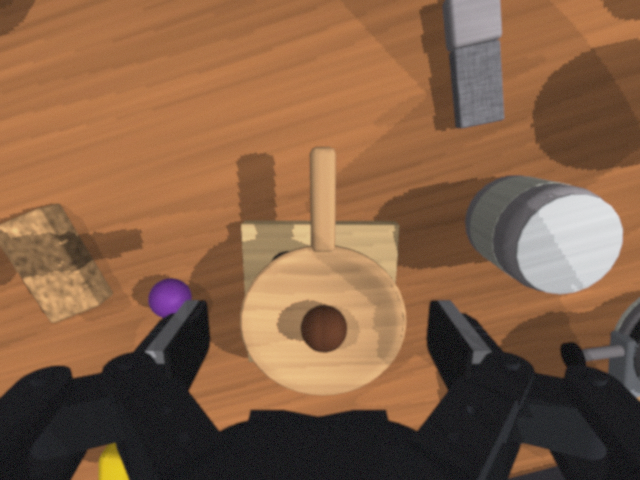

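View pics/d2.png

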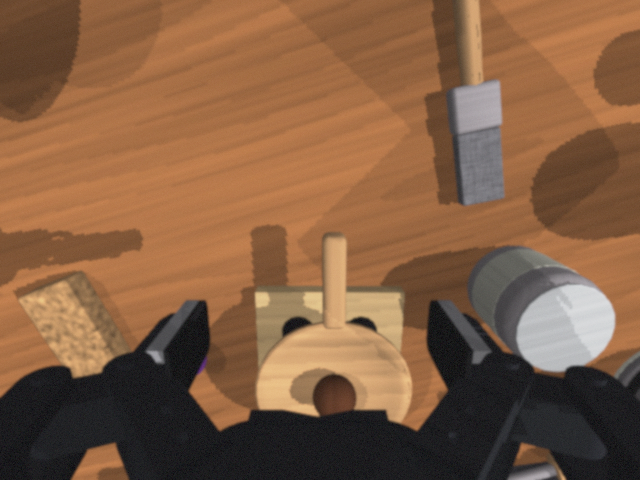

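w5 shows the tile seated with an even margin, its corners at (276,134) to (359,256). In d1 the handle runs from its end at (323,149) to the rim at (323,249) with the ball at (324,328). In d2 the handle end is at (334,235) and the rim junction at (335,326).

```bash
python3 - <<'E'
from h import *
w=load("pics/w5.png")
T=np.array([onz(w,p,.024) for p in [(276,134),(362,134),(359,256),(280,256)]]); print(T[:,:2],T.mean(0),np.linalg.norm(T[0]-T[3]),np.linalg.norm(T[1]-T[2]),np.linalg.norm(T[0]-T[1]),np.linalg.norm(T[2]-T[3]))
a=load("pics/d1.png");b=load("pics/d2.png");s=cam("scene");d=cam("side")
obs={"endL":((312,149),(322.5,235)),"endR":((335,149),(346,235)),"end":((323.5,148.5),(334.3,234)),"jun":((323.5,249),(335.5,326.5)),"ball":((324,328.5),(335,396))}
for k,(p,q) in obs.items(): print(k,tri([(a,p),(b,q)]))
print("ball4",tri([(a,(324,328.5)),(b,(335,396)),(s,(441.5,258.3)),(d,(295.7,176.8))]))
for n in ("d1","d2"):
    im=cv2.imread(f"pics/{n}.png")
e=onz(a,(323.5,148.5),.074);j=onz(a,(323.5,249),.074);print(e,j,np.linalg.norm(e-j),np.degrees(np.arctan2(*(j-e)[1::-1])))
e=onz(b,(334.3,234),.074);j=onz(b,(335.5,326.5),.074);print(e,j,np.linalg.norm(e-j),np.degrees(np.arctan2(*(j-e)[1::-1])))
# stand board back edge
B=[onz(a,p,.018) for p in((242,224),(398,224))];print("stand edge dir",np.degrees(np.arctan2(*(B[1]-B[0])[1::-1])),np.linalg.norm(B[1]-B[0]))
# rim circle
r=[onz(a,p,.072) for p in((241,318),(406,318))];print(np.mean(r,0),np.linalg.norm(r[0]-r[1]))
E
```

```text
[[ 0.5713 -0.2294]
 [ 0.5841 -0.289 ]
 [ 0.495  -0.3089]
 [ 0.482  -0.2488]] [ 0.5331 -0.269   0.024 ] 0.09130734690217197 0.09128187243408503 0.061002595503179005 0.06150955397624851
endL (array([0.4426, 0.2816, 0.0605]), [np.float64(0.0006434098036133931), np.float64(0.0006434098036134116)])
endR (array([0.4476, 0.2997, 0.0614]), [np.float64(0.00015589677059111266), np.float64(0.0001558967705911539)])
end (array([0.4448, 0.2908, 0.059 ]), [np.float64(0.00019478947553867404), np.float64(0.00019478947553859573)])
jun (array([0.5197, 0.2701, 0.075 ]), [np.float64(0.00039292537514225393), np.float64(0.00039292537514208533)])
ball (array([0.5907, 0.2505, 0.0711]), [np.float64(0.000317053398550467), np.float64(0.00031705339855058314)])
ball4 (array([0.5885, 0.251 , 0.0738]), [np.float64(0.0006821673911068678), np.float64(0.0003405247392788761), np.float64(0.0025612895672410835), np.float64(0.0027113626261334968)])
[0.4442 0.291  0.074 ] [0.52   0.2696 0.074 ] 0.07866622379266149 -15.740561870815878
[0.4407 0.2911 0.074 ] [0.5203 0.2704 0.074 ] 0.08226391607892602 -14.591097799318124
stand edge dir 74.01696811063616 0.14768273862125544
[0.5804 0.2526 0.072 ] 0.14164843009575173
```

Everything agrees: dish yaw is about -15.6° and the handle centre about (0.484, 0.280). The handle top measured 0.060–0.075, against 0.074 expected, and the mid-to-end distance is 0.152, against 0.150. I'll go down over the handle and look before closing.

```bash
python3 - <<'E'
from h import *
R=yawR(np.radians(74.4)); p=[.484,.280]
move_pose([*p,.14],R)
move_straight([*p,.029],feed=.08); hold(.1); print(read_ft_force(),read_position(),read_time_s())
for n,b in (("scene",(380,170,520,310)),("side",(210,110,340,230))):
    im=grab_frame(n)[:,:,::-1]; cv2.imwrite(f"pics/{n}3t.png",cv2.resize(im[b[1]:b[3],b[0]:b[2]],None,fx=4,fy=4,interpolation=cv2.INTER_CUBIC))
snap("wrist","pics/d3.png")
E
```

```text
[-1.4164 -0.4016  0.1291] [0.4842 0.2801 0.0294] 23.6417
```

View pics/scene3t.png

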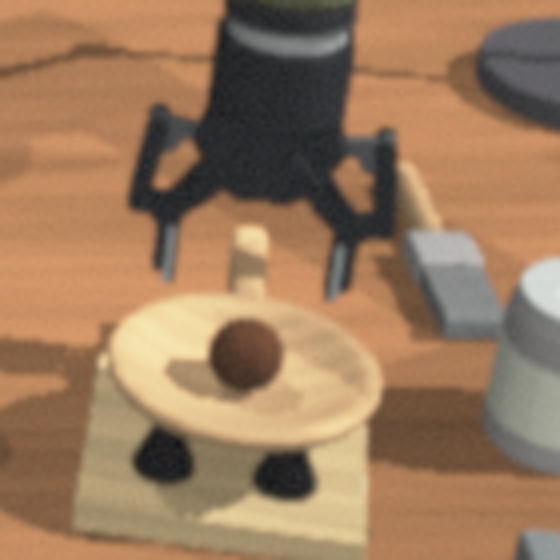

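View pics/side3t.png

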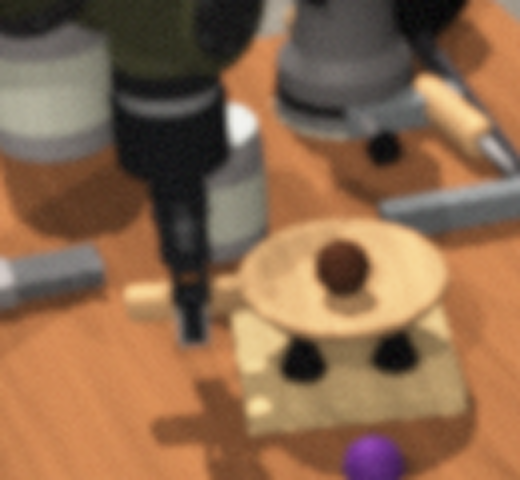

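View pics/d3.png

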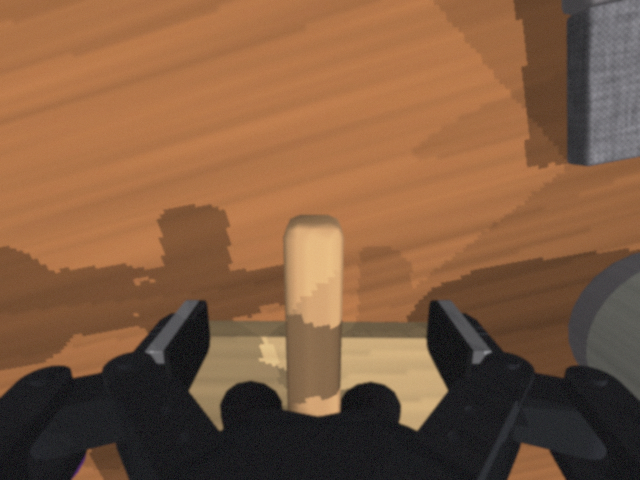

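Both fingers straddle the handle with the tips below its middle. The handle axis at column 313.5 is about 1.5 mm off the jaw centre at 319. I'll correct that, grip and lift gently.

```bash
python3 - <<'E'
from h import *
t=np.radians(74.4);R=yawR(t); p=np.array([.484,.280])-.0015*np.array([np.cos(t),np.sin(t)])
move_straight([*p,.029],R,feed=.02); f0=read_ft_force()
grab(); hold(.3); print("gap",read_finger_gap(),read_ft_force()-f0,read_torque())
move_straight([*p,.036],R,feed=.02); hold(.3); print(read_ft_force()-f0,read_torque(),read_time_s())
for n,b in (("scene",(380,170,520,310)),("side",(210,110,340,230))):
    im=grab_frame(n)[:,:,::-1]; cv2.imwrite(f"pics/{n}4t.png",cv2.resize(im[b[1]:b[3],b[0]:b[2]],None,fx=4,fy=4,interpolation=cv2.INTER_CUBIC))
snap("wrist","pics/d4.png")
E
```

```text
gap 0.01882463524321393 [-1.4732  0.0595  2.0338] [-0.1306  0.0652 -0.084 ]
[-0.6416 -0.6925 -1.572 ] [-0.0222  0.1198 -0.0406] 25.75
```

View pics/scene4t.png

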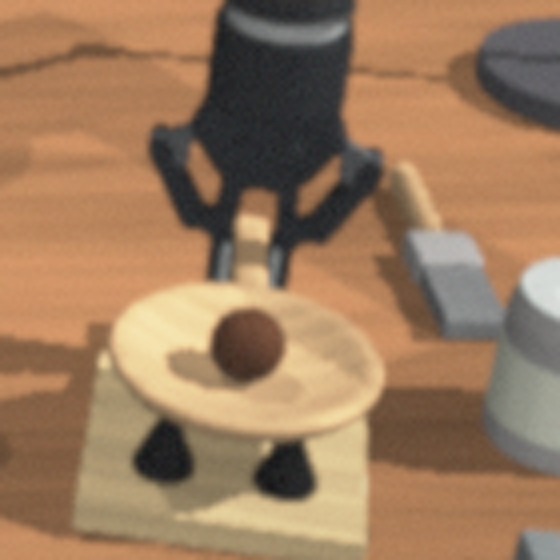

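View pics/side4t.png

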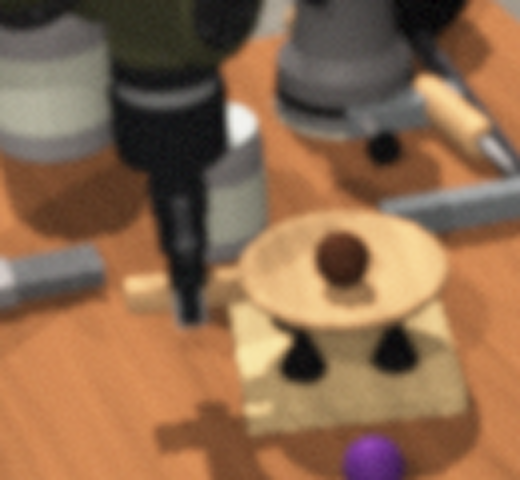

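The dish is clear of its points, level and with the ball centred (force -1.6 N = dish + ball). I'll lift it, then carry it slowly with the quarter turn.

```bash
python3 - <<'E'
from h import *
p=read_position();t=np.radians(74.4)
move_straight([p[0],p[1],.125],yawR(t),feed=.05); hold(.3); print(read_time_s(),read_position(),read_finger_gap(),read_ft_force(),read_torque())
print(ik([.534,-.026,.125],yawR(t-np.pi/2)),read_q())
for n,b in (("scene",(380,150,520,270)),("side",(210,80,340,200))):
    im=grab_frame(n)[:,:,::-1]; cv2.imwrite(f"pics/{n}5t.png",cv2.resize(im[b[1]:b[3],b[0]:b[2]],None,fx=4,fy=4,interpolation=cv2.INTER_CUBIC))
E
```

```text
28.1333 [0.4836 0.2785 0.125 ] 0.01915451479673034 [-0.4123  0.0843 -1.7303] [0.0289 0.1409 0.0105]
[-0.1172  0.3615  1.6671 -0.      1.113   0.1551] [ 0.4569  0.4097  1.5992 -0.      1.1328 -0.8416]
```

View pics/scene5t.png

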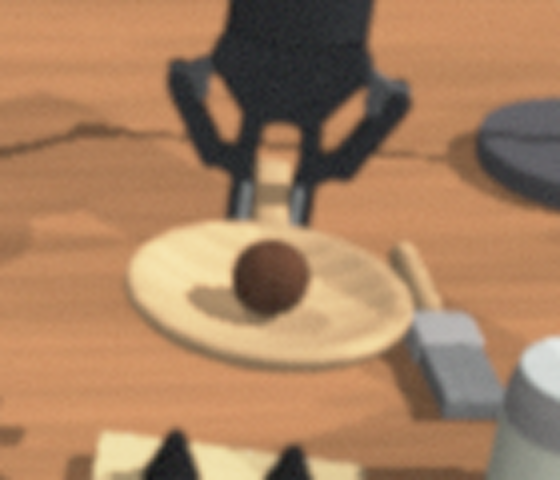

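View pics/side5t.png

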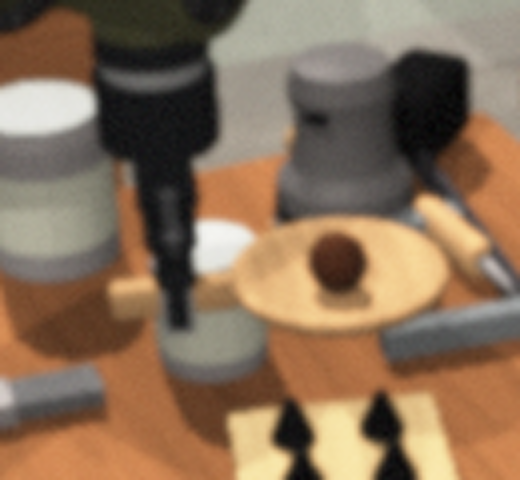

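```bash
python3 - <<'E'
from h import *
move_straight([.534,-.026,.125],yawR(np.radians(-15.6)),feed=.025); hold(.8); print(read_time_s(),read_position(),read_finger_gap(),read_ft_force(),read_torque());print(read_tcp_rot())
for n in ("scene","side"):
    cv2.imwrite(f"pics/{n}6.png",grab_frame(n)[:,:,::-1])
E
```

```text
41.5333 [ 0.534 -0.026  0.125] 0.019062307690678224 [-0.0024  0.2191 -1.1431] [ 0.1306 -0.0393 -0.0453]
[[ 0.9632 -0.2689  0.    ]
 [-0.2689 -0.9632  0.    ]
 [ 0.     -0.     -1.    ]]
```

View pics/scene6.png

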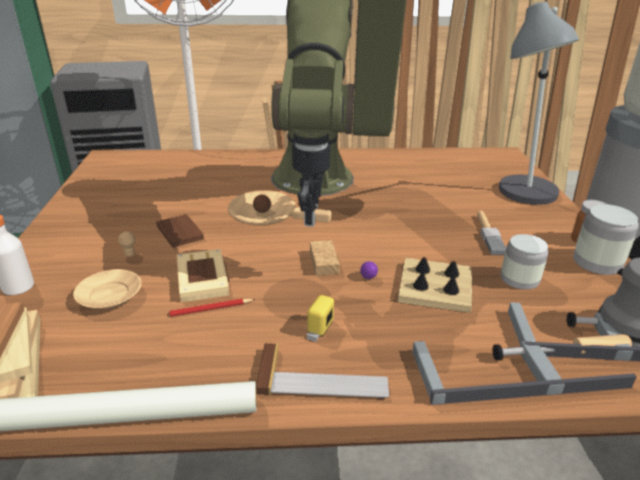

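View pics/side6.png

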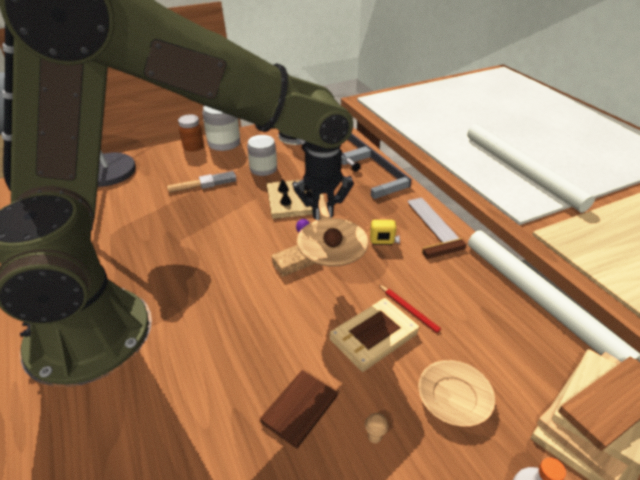

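The dish is turned a quarter turn beside the holder, with the ball at scene (262,204) and side (333,237). The bystanders have not visibly moved. I'll check this in numbers and from a zoomed picture.

```bash
python3 - <<'E'
from h import *
s=cam("scene");d=cam("side")
B,r=tri([(s,(262,204)),(d,(333,237))]);print(B,r,np.linalg.norm(B[:2]-[.534,-.2675]))
a=np.radians(74.4); mid=np.array([.534,-.026])-.108*np.array([np.cos(a),np.sin(a)]); print("mid",mid,"ball off",B[:2]-mid)
th=np.linspace(0,2*np.pi,60)
ims=[]
zm=.125-.036+.083
for n,c,b in (("scene",s,(215,170,345,240)),("side",d,(280,190,390,280))):
    im=cv2.imread(f"pics/{n}6.png"); g=cv2.resize(im[b[1]:b[3],b[0]:b[2]],None,fx=5,fy=5,interpolation=cv2.INTER_CUBIC)
    ring=np.c_[mid[0]+.072*np.cos(th),mid[1]+.072*np.sin(th),0*th+zm-.004]
    for q in proj(c,ring): cv2.circle(g,tuple(np.int32((q-b[:2]+.5)*5)),2,(0,255,0),-1)
    q=proj(c,[*mid,zm])[0]; print(n,q); cv2.circle(g,tuple(np.int32((q-b[:2]+.5)*5)),4,(0,0,255),-1)
    cv2.imwrite(f"pics/{n}6r.png",g)
i0=cv2.imread("pics/scene0.png").astype(int);i1=cv2.imread("pics/scene6.png").astype(int)
print(read_joint_velocities(),read_time_s())
E
```

```text
[ 0.5078 -0.1276  0.1692] [np.float64(0.0012373314325858416), np.float64(0.0012373314325860362)] 0.14231550866354017
mid [ 0.505 -0.13 ] ball off [0.0029 0.0024]
scene [260.4324 202.6182]
side [331.9099 236.5331]
[-0.0004  0.0004 -0.0009 -0.0003  0.0003 -0.0001] 41.6333
```

View pics/scene6r.png

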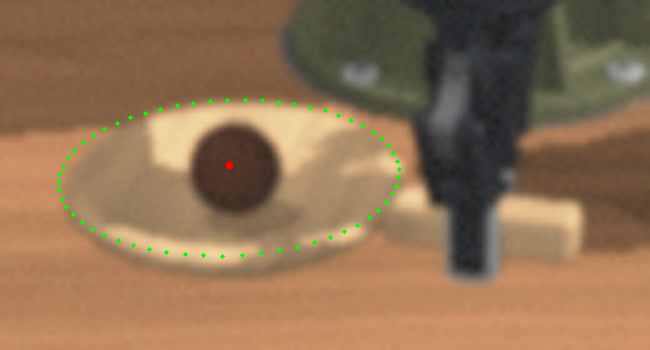

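View pics/side6r.png

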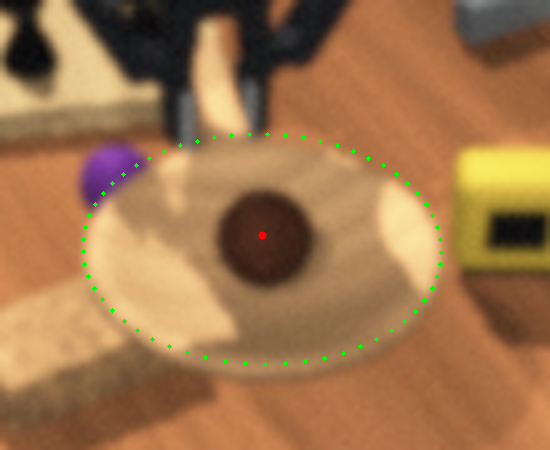

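The predicted level rim and middle overlay the dish, and the ball sits on the middle. I'll do one check that the ball is at rest, then hand in.

```bash
python3 - <<'E'
from h import *
hold(1.0)
a=cv2.imread("pics/side6.png")[215:260,300:370].astype(int); b=grab_frame("side")[:,:,::-1]; print(np.abs(b[215:260,300:370].astype(int)-a).mean())
cv2.imwrite("pics/side7.png",b)
m=lambda im:np.argwhere((im[222:252,318:348].max(2)<75)).mean(0)
print(m(cv2.imread("pics/side6.png")),m(b),read_time_s(),read_finger_gap())
close_job()
E
```

```text
1.695873015873016
[15.7585 15.058 ] [15.7783 15.0443] 42.6833 0.019038162721372293
the job is handed in; nothing more can be done
```

I pressed the sample flat into its holder, lifted the dish by its handle with the ball in it, turned it a quarter turn, and handed in at 42.7 s with it held beside the sample. `close_job()` gave no verdict, so these are my own last checks.

- **Sample:** it meets the fingertips at the flush 24 mm height (8.8 N when pressed). Afterwards the wrist view showed an even margin and parallel sides, so I take it as flat.
- **Dish:** its middle is about 0.17 m up and 0.14 m from the sample's middle. It is turned 90° by the commanded tool yaw. A level rim drawn from the expected pose lies on the dish in the scene and side views.
- **Ball:** it is about 4 mm from the dish's middle. Two pictures taken about 1 s apart show it in the same place, so it is at rest.
- **Grip:** the finger opening is steady at 19 mm, and the joints are still.
- **Bystanders:** none has visibly moved in the scene and side pictures. I did not measure each one.

**Disagreed with the text:** the fingertips are about 13.6 mm behind the reported TCP, measured by contact and confirmed in the images. The text says 17 mm ahead. I used the measured offset for the pressing and the handle grip. The first handle-height measurement scattered from 60 to 75 mm against the expected 74 mm, so I checked the fingers in pictures before closing them.

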